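Park the spare microscope optics in their fitted holders

ROBOT

A 6-joint arm with a two-finger parallel gripper is mounted at the origin on a cart in front of the work surface, level with it; the furniture and walls round the work are solid. World frame = base frame: x ahead of the robot, y to its left, z up, the work surface at z = 0. Lengths are in m, angles in degrees, forces in N, time in s.
With the tool pointing down it reaches from about 0.4 to 0.825 m from the base axis. Payload 7 kg.
Tool frame: the origin (TCP) lies on the centre line of the jaws, within the pads' length; the fingertips stand 19 mm ahead of it and the grasp point (between the pads) is the TCP (r.tip_extent is the distance from the TCP to the fingertips, in m); z points along the fingers, y is the line along which they close (so a half turn about z gives the same grasp; the last joint's range is limited). The gripper opens to 88 mm and grips with 3 to 60 N. Pads are 19 mm wide; open, the fingers measure 130 mm over their backs; the gripper's body (78 mm by 193 mm) begins 47 mm behind the grasp point.
Start: joints at [90.877, 20.546, 0.682, 0, -70.136, -16.507], TCP at [0.182, 0.65, 0.246] pointing down, gripper open.
Joint ranges: [-176.03, 176.03], [-82.01, 121.73], [-58.28, 71.71], [-173.87, 95.51], [-174.79, -0.11], [-173.66, 173.66]. Speed limits (degrees/s): [136.94, 136.94, 172.46, 180, 180, 180].

INTERFACE

Orientations are given as [roll, pitch, yaw] about the fixed x, y, z axes, in that order (R = Rz(yaw) Ry(pitch) Rx(roll)).
In Python, from plant import r gives the robot as it stands. The module is installed in compiled form; this text tells all that it offers.
- The arm moves only by the tool jog_arm, never from a script. Its argument "deltas" is a list that holds one entry, the list of rows, each a list of 5 numbers: the opening, from -1 (shut) to 1 (fully open), then the shift along the world's x, y, z in cm, then the turn about the world's z in rad. In form: [[[claw, dx, dy, dz, turn], ...]]. A call has 1 to 8 rows; each row shifts and turns the commanded pose from where the row before left it; what a row does not reach is not made up. A row lasts 1/8 s, in which the tool goes at most 62.5 mm and 10.7 degrees, less where a joint would pass 70% of its speed; a pose out of reach is approached as far as the arm can. A call with a gripper value outside its range is refused whole. The fingers move at their own pace and stop on an object; "force" is the grip in N (left out, the last holds). Time passes only in rows, so rows that do not move let the fingers close. It gives the time, the measured TCP pose, the force, the opening and the grip force at its end, in the units of the state.
- r.get_state(): the state, without advancing time (a new reading comes with each control period).
- r.capture(name): name is "side" or "top" or "wrist"; returns the picture (480x640x3 uint8, blue, green, red); there is no depth.
- r.camera_info(name): a dict with "fx", "fy", "cx", "cy" (pixels), "view" (4x4, takes a point from world to camera coordinates). Camera axes: x right, y up, looking along -z (the intrinsics and any distortion apply to the point x, -y, -z); pixel columns grow to the right and rows downward; lengths in m; the calibration is good to about 2 mm. The wrist camera is an equidistant fisheye: a pixel r from the principal point sees the ray r / f radians off the axis. A picture is of the moment at which its call begins: read the wrist's pose just before it. camera_info takes no time and is no camera call; for the wrist camera it gives the pose at the moment of the call.
- r.close_job(): hands the job in; it is judged then, once.
The state is a dict: "time_s": time; "joints": joint angles; "qd": joint speeds; "joint_torque": joint torques, N m; "tcp_pos": TCP position; "eef_rot": TCP orientation; "contact_force": force on the tool from outside, world axes, zero at the start; "moment": the same for the moment, N m; "gripper_width": finger opening in m; "gripper_force": force on a finger pad.
Only numpy, scipy, OpenCV 4.12 (cv2) and the standard library are available. Lean on these libraries where they do the work, as an engineer would, in place of code of your own. Each camera call takes 0.05 s, during which the arm holds its last target. There are 200 camera calls.

TASK

Put the spare optics away in the grey holders: the stepped black eyepiece upright in the wide round cup, the filter cube upright in the square pocket and squared up with its sides, and the long lens tube upright in the narrow round cup; once the tube stands in its cup, set the short black ring flat and centred on top of it. Set each down without letting it drop, and do not disturb the objective case, the dropper bottle or the cover-glass carton.

Things in the scene. Friction and masses are not known exactly. Their poses are not given: they have to be found in the camera images.
- eyepiece: spare microscope eyepiece, all black, stepped round body standing upright: lower part 42 mm diameter from 0 to 36 mm height, neck 32 mm diameter from 36 to 60 mm; 0.12 kg. Origin at the centre of its underside, z up along its axis
- filter_cube: black filter cube standing upright, block 40 x 40 x 36 mm high, with a round dark glass standing about 4 mm proud of its -x face (44 mm over all); 0.14 kg. Origin on its underside 2 mm from the block's centre: the block reaches x -18 to +22 mm, y -20 to +20 mm, z 0 to 36 mm. Grip it on its two y faces, 40 mm apart
- cube_centre (a point): the centre of the filter cube's 40 x 40 mm block, at its underside; axes as the filter cube's
- lens_tube: the long lens tube: plain black round tube, 30 mm diameter, 28 mm high, standing upright; treat it as solid with a flat top; 0.06 kg. Origin at the centre of its underside, z up
- short_ring: the short black ring (retaining tube), 30 mm diameter, 12 mm high, lying flat; as a body it is solid; 0.04 kg. Origin at the centre of its underside, z up
- wide_cup: wide round grey cup for the eyepiece, fixed to the table: bore 60 mm, wall 4 mm, rim 12 mm above the table, inner floor 5 mm above the table (7 mm deep), foot flange 78 mm diameter, 3 mm high. Origin at the centre of its underside on the table
- narrow_cup: narrow round grey cup for the long lens tube, fixed to the table: bore 46 mm, wall 4 mm, rim 12 mm above the table, inner floor 5 mm above the table (7 mm deep), foot flange 64 mm diameter, 3 mm high. Origin at the centre of its underside on the table
- square_pocket: square grey pocket for the filter cube, fixed to the table: inside 60 x 60 mm, wall 4 mm, rim 12 mm above the table, inner floor 5 mm above the table (7 mm deep), foot flange 78 x 78 mm, 3 mm high. Origin at the centre of its underside, x and y along its sides; the cube may stand in it in any quarter turn
- objective_case: bystander: round screw case, white below with a black cap, 44 mm diameter, 60 mm high; origin at the centre of its underside
- oil_bottle: bystander: small amber dropper bottle with a black dropper cap, 29 mm diameter, 83 mm high; origin at the centre of its underside
- slide_pack: bystander: small green and white carton of cover glasses, 60 x 60 x 28 mm; origin at the centre of its underside
Things that resemble listed ones, but are neither listed nor needed, are in the scene too. What is shaped like the lens_tube but orange is not meant.

How it is judged (in metres and radians):
On the way, in this order (a step that is already met when the one before it is completed fails the run):
1. the long lens tube stands upright in the narrow cup (horizontal distance between lens_tube and narrow_cup below 0.0105 m and z of lens_tube in the frame of narrow_cup between 0.002 and 0.0085 m and angle between lens_tube's own z axis and vertical below 0.12 rad), for 0.2 s.
2. the short ring lies flat and centred on the long lens tube, which stands in the narrow cup (all of step 1 and horizontal distance between short_ring and lens_tube below 0.009 m and z of short_ring in the frame of lens_tube between 0.0255 and 0.0305 m and angle between short_ring's own z axis and vertical below 0.12 rad), for 0.2 s.
At the end, for the whole second after the job is handed in: Eyepiece in the wide cup, long tube in the narrow cup, filter cube in the square pocket (within 0.3 rad of square, any quarter turn), all on the floors; short ring flat on the long tube within 9 mm of its axis; all within 0.12 rad of upright, released, at rest (all of step 2 and horizontal distance between eyepiece and wide_cup below 0.0115 m and z of eyepiece in the frame of wide_cup between 0.002 and 0.0085 m and angle between each of eyepiece, filter_cube's own z axis and vertical below 0.12 rad and x of cube_centre in the frame of square_pocket between -0.0125 and 0.0125 m and y of cube_centre in the frame of square_pocket between -0.0125 and 0.0125 m and z of filter_cube in the frame of square_pocket between 0.002 and 0.0085 m and (angle between the x axis of filter_cube and the x axis of square_pocket, either way round below 0.3 rad or angle between the x axis of filter_cube and the y axis of square_pocket, either way round below 0.3 rad) and linear speed of each of eyepiece, filter_cube, lens_tube, short_ring below 0.02 m/s and contact force between the fingers and eyepiece below 0.1 N and contact force between the fingers and filter_cube below 0.1 N and contact force between the fingers and lens_tube below 0.1 N and contact force between the fingers and short_ring below 0.1 N); the robot touches nothing.
It fails at once if the objective case, dropper bottle or carton is moved more than 15 mm or tipped (distance of any of objective_case, oil_bottle, slide_pack from where it was at the start of the episode above 0.015 m or angle between any of objective_case, oil_bottle, slide_pack's own z axis and vertical above 0.3 rad).
It fails at once if the eyepiece is dropped or flung: faster than 0.5 m/s (a fall of about 13 mm) while not held (linear speed of eyepiece above 0.5 m/s and contact force between the fingers and eyepiece below 0.02 N).
It fails at once if the filter_cube is dropped or flung: faster than 0.5 m/s (a fall of about 13 mm) while not held (linear speed of filter_cube above 0.5 m/s and contact force between the fingers and filter_cube below 0.02 N).
It fails at once if the lens_tube is dropped or flung: faster than 0.5 m/s (a fall of about 13 mm) while not held (linear speed of lens_tube above 0.5 m/s and contact force between the fingers and lens_tube below 0.02 N).
It fails at once if the short_ring is dropped or flung: faster than 0.5 m/s (a fall of about 13 mm) while not held (linear speed of short_ring above 0.5 m/s and contact force between the fingers and short_ring below 0.02 N).
It also fails if it takes over 96 s, if anything falls off the work surface, if the arm or the gripper's body presses on something with over 40 N, if the wrist force passes 120 N, or if a joint passes its speed limit or range.

## Working session

There is one attempt and no reset: what is moved stays moved. The work goes in short steps, Python scripts to look and compute and a tool call to move; the robot and the scene stay as the last step left them, time stands still between calls to the robot, and variables do not carry over. Pictures are saved under pics/ and viewed, at most 14 in all, crops included, and the job is handed in when it is done.

Besides the shell and the picture viewer there is one more tool, called by a JSON object that holds its "op" and its "data". jog_arm: Moves the arm, as the interface text tells. Its arguments: {"type":"object","properties":{"deltas":{"type":"array"},"force":{"type":"number"}},"required":["deltas"]}

```bash
mkdir -p pics
cat > h.py <<'E'
import numpy as np, cv2
from plant import r
def ray(name,u,v,ci=None):
    ci=ci or r.camera_info(name); V=np.array(ci['view']); x=(u-ci['cx'])/ci['fx']; y=(v-ci['cy'])/ci['fy']
    if name=='wrist':
        t=np.hypot(x,y); s=np.sin(t)/max(t,1e-9); d=np.array([x*s,-y*s,-np.cos(t)])
    else: d=np.array([x,-y,-1.])
    R=V[:3,:3]; return -R.T@V[:3,3], R.T@d
def onplane(name,u,v,z,ci=None):
    o,d=ray(name,u,v,ci); return o+d*(z-o[2])/d[2]
def proj(name,p,ci=None):
    ci=ci or r.camera_info(name); V=np.array(ci['view']); c=V[:3,:3]@np.array(p)+V[:3,3]; x,y,z=c[0],-c[1],-c[2]
    if name=='wrist':
        t=np.arctan2(np.hypot(x,y),z); k=t/max(np.hypot(x,y),1e-9); return ci['cx']+ci['fx']*x*k, ci['cy']+ci['fy']*y*k
    return ci['cx']+ci['fx']*x/z, ci['cy']+ci['fy']*y/z
E
python3 - <<'E'
from h import *
for n in ['top','side','wrist']:
    ci=r.camera_info(n); print(n,{k:(np.round(v,3).tolist()) for k,v in ci.items()})
    cv2.imwrite(f'pics/{n}0.png',r.capture(n))
print(r.get_state())
E
```

```text
top {'fx': 472.386, 'fy': 472.386, 'cx': 315.167, 'cy': 237.468, 'view': [[0.016, -1.0, 0.0, -0.118], [0.996, 0.016, 0.084, -0.587], [-0.084, -0.001, 0.996, -1.107], [0.0, 0.0, 0.0, 1.0]]}
side {'fx': 442.192, 'fy': 442.192, 'cx': 323.317, 'cy': 236.525, 'view': [[-0.953, -0.304, 0.007, 0.524], [0.11, -0.323, 0.94, -0.149], [-0.284, 0.896, 0.341, -0.69], [0.0, 0.0, 0.0, 1.0]]}
wrist {'fx': 371.648, 'fy': 371.648, 'cx': 319.225, 'cy': 243.136, 'view': [[-0.271, -0.963, 0.001, 0.674], [0.933, -0.263, -0.244, 0.032], [0.236, -0.065, 0.97, -0.389], [0.0, 0.0, 0.0, 1.0]]}
{'time_s': 0.15, 'joints': array([ 9.08759973e+01,  2.05819904e+01,  6.47408856e-01, -1.47065190e-02,
       -7.01339076e+01, -1.65064963e+01]), 'qd': array([ 0.04863195, -0.11092523,  0.17869794,  0.04654299,  0.04410934,
       -0.12828978]), 'joint_torque': array([ 1.10442154e-04, -5.83271635e+01,  2.93288487e+01,  7.00121909e+00,
        8.78696475e-03, -9.99231520e-05]), 'tcp_pos': array([0.18180132, 0.6497226 , 0.24484987]), 'eef_rot': array([ 1.79930405e+02, -6.20401050e-03, -1.56355012e+01]), 'contact_force': array([-0.22806143, -0.67685792, -0.16989139]), 'moment': array([ 0.06936979,  0.04845704, -0.05597015]), 'gripper_force': 0.0, 'gripper_width': 0.08744745546281918}
```

View pics/top0.png

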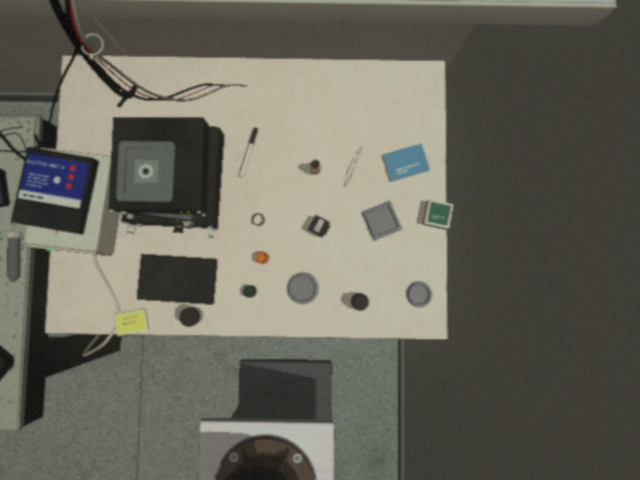

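View pics/side0.png

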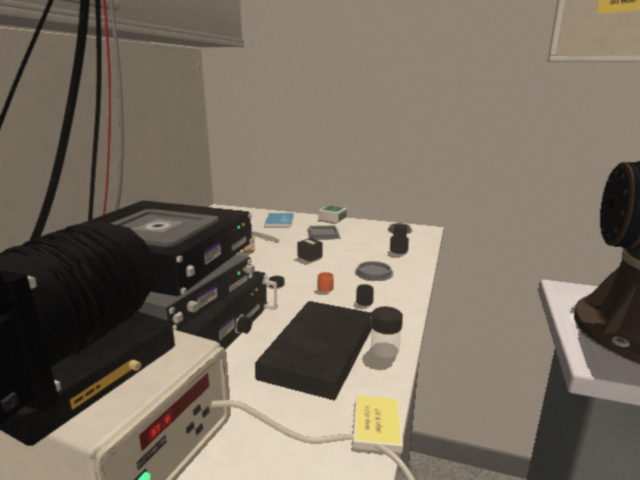

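Run:
```python
from h import *
im=cv2.imread('pics/top0.png')
for n,(u,v),z in [('eyepiece',(359,300),.06),('tube',(249,290),.028),('orange',(262,257),.028),('ring',(258,219),.012),('cube',(318,225),.036),('bottle',(315,165),.083),('pack',(438,214),.028),('wide',(303,288),.012),('narrow',(419,293),.012),('pocket',(381,220),.012),('case',(189,315),.06),('scope',(215,120),.1),('blackbox r',(216,270),.03),('tableright',(446,200),0)]:
    p=onplane('top',u,v,z); print(n,np.round(p,3),'reach',round(np.hypot(p[0],p[1]),3),'side px',np.round(proj('side',p)))
c=im[140:330,180:470]; cv2.imwrite('pics/topc.png',cv2.resize(c,None,fx=2.7,fy=2.7,interpolation=cv2.INTER_CUBIC))
```

```text
eyepiece [ 0.443 -0.212  0.06 ] reach 0.491 side px [398. 225.]
tube [0.461 0.046 0.028] reach 0.463 side px [364. 286.]
orange [0.54  0.017 0.028] reach 0.54 side px [326. 274.]
ring [0.632 0.031 0.012] reach 0.633 side px [277. 278.]
cube [ 0.617 -0.115  0.036] reach 0.628 side px [310. 241.]
bottle [ 0.751 -0.106  0.083] reach 0.758 side px [251. 215.]
pack [ 0.649 -0.402  0.028] reach 0.764 side px [333. 208.]
wide [ 0.467 -0.081  0.012] reach 0.474 side px [375. 266.]
narrow [ 0.46  -0.36   0.012] reach 0.584 side px [399. 225.]
pocket [ 0.635 -0.268  0.012] reach 0.689 side px [324. 229.]
case [0.403 0.177 0.06 ] reach 0.44 side px [385. 311.]
scope [0.848 0.124 0.1  ] reach 0.857 side px [143. 237.]
blackbox r [0.507 0.125 0.03 ] reach 0.522 side px [325. 302.]
tableright [ 0.688 -0.43   0.   ] reach 0.811 side px [323. 214.]
```

View pics/topc.png

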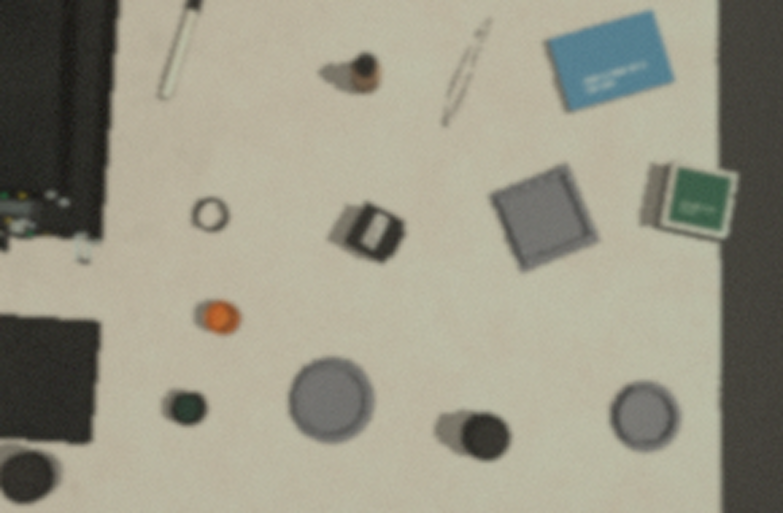

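{"op": "jog_arm", "data": {"deltas": [[[1,2.5,-5.0,0.5,0],[1,2.5,-5.0,0.5,0],[1,2.5,-5.0,0.5,0],[1,2.5,-5.0,0.5,0],[1,2.5,-5.0,0.5,0],[1,2.5,-5.0,0.5,0],[1,2.5,-5.0,0.5,0],[1,2.5,-5.0,0.5,0]]], "force": 15}}

```text
time_s: 1.15
tcp_pos: [0.3822, 0.2483, 0.2858]
eef_rot: [-180.0, -0.0, -15.6]
contact_force: [0.8, 1.0, -0.2]
gripper_width: 0.0877
gripper_force: 0.0
```

{"op": "jog_arm", "data": {"deltas": [[[1,2.0,-5.0,0.5,0],[1,2.0,-5.0,0.5,0],[1,2.0,-5.0,0.5,0],[1,2.0,-5.0,0.5,0],[1,2.0,-5.0,0.5,0],[1,2.0,-5.0,0,0],[1,0,0,0,0],[1,0,0,0,0]]]}}

```text
time_s: 2.15
tcp_pos: [0.5016, -0.0502, 0.3102]
eef_rot: [180.0, 0.0, -15.7]
contact_force: [-0.2, 0.5, 0.3]
gripper_width: 0.0879
gripper_force: 0.0
```

Run:
```python
from h import *
import pickle
s=r.get_state(); ci=r.camera_info('wrist'); im=r.capture('wrist'); cv2.imwrite('pics/w1.png',im); pickle.dump(ci,open('w1.pkl','wb')); print(s['time_s'],s['tcp_pos'],s['eef_rot'],s['joints'])
```

```text
2.15 [ 0.50160393 -0.05022893  0.31020342] [ 1.79990920e+02  4.28234739e-02 -1.57029780e+01] [ 1.66327598e+01  2.06903823e+00 -1.43076434e+01 -1.58741712e-02
 -7.36643585e+01  5.76687358e+01]
```

View pics/w1.png

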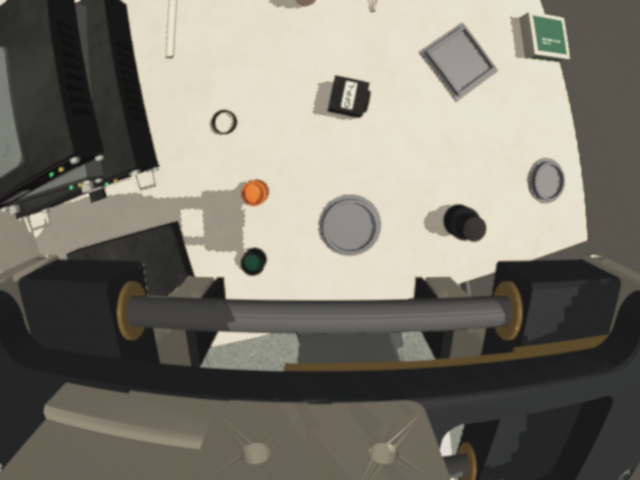

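```bash
cat >> h.py <<'E'
def blob(im,ci,c,w,z,kind,zc=None):
    """largest blob in the window centred on pixel c, contour cast on plane z"""
    x0,y0=max(c[0]-w,0),max(c[1]-w,0); s=im[y0:c[1]+w,x0:c[0]+w].astype(int)
    V=s.max(2); d=s[...,2]-s[...,0]
    m={'black':V<75,'grey':(d<12)&(V<185)}[kind].astype(np.uint8)
    m=cv2.morphologyEx(m,cv2.MORPH_OPEN,np.ones((3,3)))
    cs,_=cv2.findContours(m,cv2.RETR_EXTERNAL,cv2.CHAIN_APPROX_NONE)
    k=max(cs,key=cv2.contourArea)[:,0]+[x0,y0]
    return np.array([onplane('wrist',u,v,z,ci)[:2] for u,v in k]),k
def circ(P):
    A=np.c_[2*P,np.ones(len(P))]; s=np.linalg.lstsq(A,(P**2).sum(1),rcond=None)[0]
    return s[:2],np.sqrt(s[2]+s[0]**2+s[1]**2)
E
python3 - <<'E'
from h import *
import pickle
im=cv2.imread('pics/w1.png'); ci=pickle.load(open('w1.pkl','rb'))
for n,c,w,z,k in [('wide',(350,225),38,.003,'grey'),('narrow',(547,180),28,.003,'grey'),('pocket',(459,62),45,.003,'grey'),('tube',(253,261),20,.028,'black'),('eyepiece',(465,222),27,.06,'black'),('ring',(224,122),18,.012,'black'),('cube',(350,96),28,.036,'black')]:
    P,px=blob(im,ci,c,w,z,k); c2,R=circ(P); mr=cv2.minAreaRect((P*1000).astype(np.float32))
    print(n,'circ',np.round(c2,4),round(R,4),'rect',np.round(mr[0],1),np.round(mr[1],1),round(mr[2],1),px.min(0),px.max(0))
V=np.array(ci['view']); print('cam',-V[:3,:3].T@V[:3,3])
E
```

```text
wide circ [ 0.4669 -0.0794] 0.0367 rect [466.6 -79.7] [73.1 72.9] 74.3 [320 196] [379 254]
narrow circ [ 0.456 -0.361] 0.0298 rect [ 456.2 -361.4] [60.4 58.4] 79.1 [529 159] [563 201]
pocket circ [ 0.6339 -0.2693] 0.0427 rect [ 634.1 -269.4] [75.1 75.7] 22.9 [421  25] [495  99]
tube circ [0.4613 0.0434] 0.015 rect [461.7  43.5] [26.5 33.1] 46.5 [241 249] [265 274]
eyepiece circ [ 0.4472 -0.2045] 0.0222 rect [ 446.8 -205.2] [53.7 34.5] 50.3 [444 205] [484 239]Traceback (most recent call last):
  File "<stdin>", line 5, in <module>
  File "h.py", line 23, in blob
    k=max(cs,key=cv2.contourArea)[:,0]+[x0,y0]
      ~~~^^^^^^^^^^^^^^^^^^^^^^^^
ValueError: max() iterable argument is empty
```

{"op": "jog_arm", "data": {"deltas": [[[1,-3,-3.5,-2.5,0],[1,-3,-3.5,-2.5,0],[1,-3,-3.5,-2.5,0],[1,-3,-3.5,-2.5,0],[1,0,0,0,0],[1,0,0,0,0]]]}}

```text
time_s: 2.95
tcp_pos: [0.3826, -0.1893, 0.2112]
eef_rot: [-180.0, -0.1, -15.6]
contact_force: [0.8, 0.4, 0.9]
gripper_width: 0.0878
gripper_force: 0.0
```

```bash
cat >> h.py <<'E'
def snap(name):
    s=r.get_state(); ci=r.camera_info('wrist'); im=r.capture('wrist'); cv2.imwrite(f'pics/{name}.png',im)
    print(round(s['time_s'],2),'tcp',np.round(s['tcp_pos'],4),'yaw',round(s['eef_rot'][2],2)); return im,ci,s
def find(im,ci,p,z,kind,w=60):
    c=[int(round(a)) for a in proj('wrist',list(p)+[z],ci)]; P,px=blob(im,ci,c,w,z,kind)
    c2,R=circ(P); mr=cv2.minAreaRect((P*1000).astype(np.float32)); ec,er=cv2.minEnclosingCircle((P*1000).astype(np.float32))
    print('px',c,'circ',np.round(c2,4),round(R,4),'rect',np.round(mr[0],1),np.round(mr[1],1),round(mr[2],1),'encl',np.round(ec,1),round(er,1)); return c2,px
E
python3 - <<'E'
from h import *
im,ci,s=snap('w2')
V=np.array(ci['view']); print('cam',-V[:3,:3].T@V[:3,3])
find(im,ci,(.445,-.209),.036,'black',70)
c=[int(a) for a in proj('wrist',(.445,-.209,.05),ci)]
cv2.imwrite('pics/w2c.png',cv2.resize(im[max(c[1]-75,0):c[1]+75,c[0]-100:c[0]+100],None,fx=3,fy=3)); print(c)
E
```

```text
2.95 tcp [ 0.3826 -0.1893  0.2112] yaw -15.56
cam [ 0.44471759 -0.20704676  0.35075019]
px [321, 151] circ [ 0.4374 -0.2159] 0.019 rect [ 437.4 -215.6] [37.9 38.2] 74.9 encl [ 437.3 -216. ] 19.5
[321, 150]
```

View pics/w2c.png

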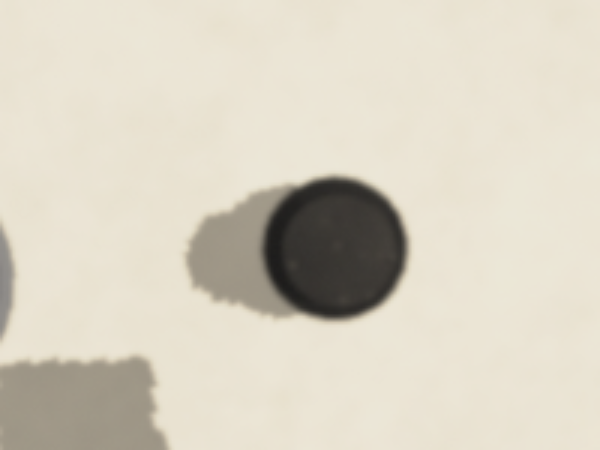

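{"op": "jog_arm", "data": {"deltas": [[[1,2.75,-1.3,-2,0],[1,2.75,-1.3,-2,0],[1,0,0,-4,0],[1,0,0,-4,0],[1,0,0,-3,0],[1,0,0,-2,0],[1,0,0,-1,0],[-1,0,0,0,0]]], "force": 15}}

```text
time_s: 4.0
tcp_pos: [0.4375, -0.2154, 0.0305]
eef_rot: [180.0, 0.0, -15.6]
contact_force: [0.7, 0.5, 1.1]
gripper_width: 0.0824
gripper_force: 0.0
```

{"op": "jog_arm", "data": {"deltas": [[[-1,0,0,0,0],[-1,0,0,0,0],[-1,0,0,0,0],[-1,0,0,0,0]]]}}

```text
time_s: 4.5
tcp_pos: [0.4369, -0.2161, 0.0309]
eef_rot: [-180.0, -0.0, -15.6]
contact_force: [0.1, 0.6, -0.1]
gripper_width: 0.043
gripper_force: 0.0
```

{"op": "jog_arm", "data": {"deltas": [[[-1,0,0,0,0],[-1,0,0,0,0],[-1,0,0,1,0],[-1,0,0,2,0],[-1,0,0,2,0]]]}}

```text
time_s: 5.12
tcp_pos: [0.4366, -0.2159, 0.0814]
eef_rot: [-180.0, 0.0, -15.6]
contact_force: [-0.1, -0.1, -0.6]
gripper_width: 0.0404
gripper_force: 15.0
```

{"op": "jog_arm", "data": {"deltas": [[[-1,0.75,3.4,0,0],[-1,0.75,3.4,0,0],[-1,0.75,3.4,0,0],[-1,0.75,3.4,0,0],[-1,0,0,-1.5,0],[-1,0,0,-1.5,0],[-1,0,0,-1.0,0],[-1,0,0,0,0]]]}}

```text
time_s: 6.12
tcp_pos: [0.4664, -0.0801, 0.0402]
eef_rot: [180.0, 0.1, -15.6]
contact_force: [-0.2, 0.0, -0.2]
gripper_width: 0.0406
gripper_force: 15.0
```

{"op": "jog_arm", "data": {"deltas": [[[-1,0,0,-0.25,0],[-1,0,0,-0.2,0],[-1,0,0,0,0]]]}}

```text
time_s: 6.5
tcp_pos: [0.4669, -0.0801, 0.0362]
eef_rot: [-180.0, -0.0, -15.6]
contact_force: [0.3, 0.6, -0.9]
gripper_width: 0.0404
gripper_force: 15.0
```

{"op": "jog_arm", "data": {"deltas": [[[0.2,0,0,0,0],[0.2,0,0,0,0],[1,0,0,0,0],[1,0,0,0,0],[1,0,0,2,0],[1,0,0,3,0],[1,0,0,4,0],[1,0,0,5,0]]]}}

```text
time_s: 7.5
tcp_pos: [0.4661, -0.0801, 0.1768]
eef_rot: [180.0, 0.1, -15.6]
contact_force: [1.7, 1.0, -0.2]
gripper_width: 0.0878
gripper_force: 0.0
```

{"op": "jog_arm", "data": {"deltas": [[[1,4.5,-0.9,1.5,0],[1,4.5,-0.8,1.5,0],[1,0,0,0,0],[1,0,0,0,0]]]}}

```text
time_s: 8.0
tcp_pos: [0.5561, -0.097, 0.2052]
eef_rot: [180.0, 0.1, -15.7]
contact_force: [0.2, 0.3, 0.1]
gripper_width: 0.0873
gripper_force: 0.0
```

Run:
```python
from h import *
im,ci,s=snap('w3')
V=np.array(ci['view']); print('cam',-V[:3,:3].T@V[:3,3])
find(im,ci,(.617,-.115),.036,'black',55); print(proj('wrist',(.467,-.08,.06),ci),proj('wrist',(.635,-.269,.01),ci))
```

```text
8.0 tcp [ 0.5561 -0.097   0.2052] yaw -15.66
cam [ 0.61864663 -0.11489685  0.3445843 ]
px [320, 153] circ [ 0.616 -0.117] 0.0219 rect [ 615.6 -117.9] [41.9 38.2] 62.8 encl [ 616.5 -115.8] 25.7
(np.float64(327.84516402420894), np.float64(336.5011097994384)) (np.float64(472.3987089907271), np.float64(96.10364077465113))
```

View pics/w3.png

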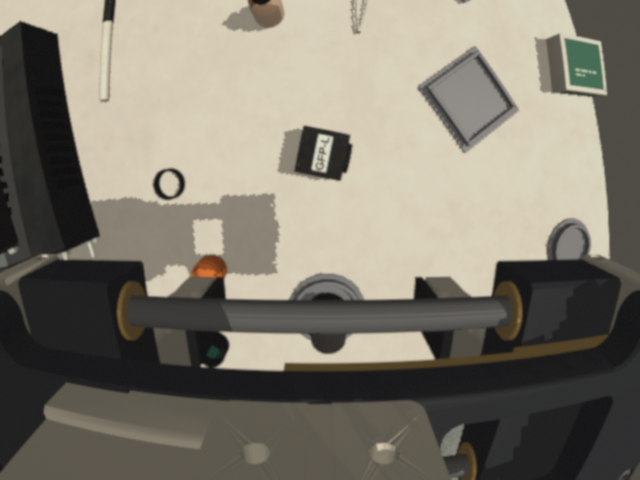

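{"op": "jog_arm", "data": {"deltas": [[[1,1.5,-0.5,0,-0.177],[1,1.5,-0.5,0,-0.177],[1,1.5,-0.5,0,-0.177],[1,1.45,-0.4,0,-0.177],[1,0,0,0,-0.177],[1,0,0,0,-0.177],[1,0,0,-1,-0.177],[1,0,0,-1,-0.177]]]}}

```text
time_s: 9.05
tcp_pos: [0.6154, -0.1157, 0.1858]
eef_rot: [180.0, 0.0, -97.1]
contact_force: [-0.0, -0.1, 0.2]
gripper_width: 0.0879
gripper_force: 0.0
```

{"op": "jog_arm", "data": {"deltas": [[[1,0,0,-2,-0.177],[1,0,0,-2,-0.177],[1,0,0,-3,0],[1,0,0,-2,0],[1,0,0,0,0],[1,0,0,0,0]]]}}

```text
time_s: 9.8
tcp_pos: [0.6165, -0.1159, 0.097]
eef_rot: [-180.0, 0.0, -117.0]
contact_force: [-1.0, 0.4, 0.2]
gripper_width: 0.0876
gripper_force: 0.0
```

{"op": "jog_arm", "data": {"deltas": [[[1,0,0,-3,0],[1,0,0,-2,0],[1,0,0,-1.6,0],[1,0,0,0,0],[-1,0,0,0,0],[-1,0,0,0,0],[-1,0,0,0,0],[-1,0,0,0,0]]]}}

```text
time_s: 10.8
tcp_pos: [0.6165, -0.116, 0.0304]
eef_rot: [-180.0, 0.0, -117.0]
contact_force: [0.1, 0.7, 0.2]
gripper_width: 0.0533
gripper_force: 0.0
```

{"op": "jog_arm", "data": {"deltas": [[[-1,0,0,0,0],[-1,0,0,0,0],[-1,0,0,0,0],[-1,0,0,1,0],[-1,0,0,2,0],[-1,0,0,3,0],[-1,0,0,0,0]]]}}

```text
time_s: 11.68
tcp_pos: [0.6181, -0.116, 0.0931]
eef_rot: [-179.8, 0.1, -117.0]
contact_force: [0.3, -0.1, -1.7]
gripper_width: 0.0399
gripper_force: 15.0
```

{"op": "jog_arm", "data": {"deltas": [[[-1,0.35,-3.06,0,0.174],[-1,0.35,-3.06,0,0.174],[-1,0.35,-3.06,0,0.174],[-1,0.35,-3.06,0,0.174],[-1,0.35,-3.06,0,0.174],[-1,0,0,-2,0],[-1,0,0,-2,0],[-1,0,0,-1,0]]]}}

```text
time_s: 12.68
tcp_pos: [0.6327, -0.2689, 0.0382]
eef_rot: [179.9, 0.1, -67.2]
contact_force: [0.7, 0.2, -2.0]
gripper_width: 0.0401
gripper_force: 15.0
```

{"op": "jog_arm", "data": {"deltas": [[[-1,0,0,0,0],[-1,0,0,-0.3,0],[-1,0,0,-0.15,0],[-1,0,0,0,0]]]}}

```text
time_s: 13.18
tcp_pos: [0.634, -0.2689, 0.0359]
eef_rot: [-180.0, -0.0, -67.2]
contact_force: [-0.7, -0.8, -0.8]
gripper_width: 0.0399
gripper_force: 15.0
```

{"op": "jog_arm", "data": {"deltas": [[[0.2,0,0,0,0],[0.2,0,0,0,0],[1,0,0,0,0],[1,0,0,2,0],[1,0,0,4,0],[1,0,0,5,0],[1,-2.5,6,5,0],[1,0,0,0,0]]]}}

```text
time_s: 14.18
tcp_pos: [0.6162, -0.2218, 0.19]
eef_rot: [-179.6, -0.2, -67.1]
contact_force: [0.7, 0.1, -0.4]
gripper_width: 0.0877
gripper_force: 0.0
```

{"op": "jog_arm", "data": {"deltas": [[[1,0,0,0,0]]]}}

```text
time_s: 14.3
tcp_pos: [0.6149, -0.223, 0.185]
eef_rot: [-179.9, -0.0, -67.2]
contact_force: [-0.1, -0.5, -0.8]
gripper_width: 0.0875
gripper_force: 0.0
```

Run:
```python
from h import *
im,ci,s=snap('w4')
find(im,ci,(.634,-.269),.041,'black',45); find(im,ci,(.634,-.269),.003,'grey',70)
c=[int(a) for a in proj('wrist',(.634,-.269,.03),ci)]
cv2.imwrite('pics/w4c.png',cv2.resize(im[max(c[1]-80,0):c[1]+80,c[0]-100:c[0]+100],None,fx=3,fy=3)); print(c)
```

```text
14.3 tcp [ 0.6149 -0.223   0.185 ] yaw -67.16
px [319, 172] circ [ 0.6342 -0.2691] 0.0233 rect [ 634.7 -269.8] [40.6 43.7] 22.8 encl [ 633.8 -268.1] 27.6
px [319, 169] circ [ 0.6344 -0.2704] 0.0435 rect [ 634.6 -270.3] [76.3 76.4] 23.4 encl [ 634.5 -270.3] 53.3
[318, 171]
```

View pics/w4c.png

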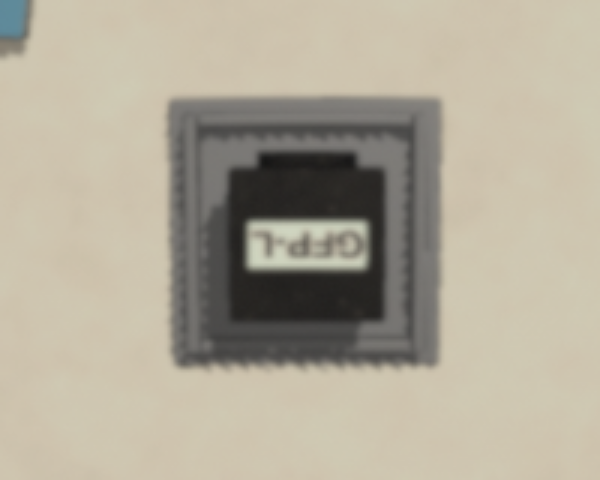

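{"op": "jog_arm", "data": {"deltas": [[[1,-2.2,4.6,0.2,-0.057],[1,-2.2,4.6,0.2,-0.057],[1,-2.2,4.6,0.2,-0.057],[1,-2.2,4.6,0.2,-0.057],[1,-2.2,4.6,0.2,-0.057],[1,-2.2,4.6,0.2,-0.057],[1,-2.2,4.6,0.2,-0.057],[1,0,0,0,0]]]}}

```text
time_s: 15.35
tcp_pos: [0.46, 0.1007, 0.1973]
eef_rot: [179.9, -0.0, -89.9]
contact_force: [0.9, -0.8, 0.7]
gripper_width: 0.0876
gripper_force: 0.0
```

{"op": "jog_arm", "data": {"deltas": [[[1,0,0,0,0]]]}}

```text
time_s: 15.48
tcp_pos: [0.4609, 0.0985, 0.1971]
eef_rot: [179.9, -0.1, -90.0]
contact_force: [-0.2, -0.2, -0.9]
gripper_width: 0.0874
gripper_force: 0.0
```

Run:
```python
from h import *
im,ci,s=snap('w5')
c2,px=find(im,ci,(.4615,.0445),.028,'black',30); print(px.min(0),px.max(0))
try: find(im,ci,(.632,.031),.012,'black',30)
except Exception as e: print(e)
```

```text
15.47 tcp [0.4609 0.0985 0.1971] yaw -90.01
px [317, 166] circ [0.4577 0.0467] 0.0134 rect [457.7  46.6] [26.6 26.5] 90.0 encl [457.8  46.8] 13.9
[306 152] [338 184]
px [136, 157] circ [0.6338 0.0316] 0.0101 rect [639.6  31.3] [24.8 10.1] 87.2 encl [635.6  31.5] 12.5
```

View pics/w5.png

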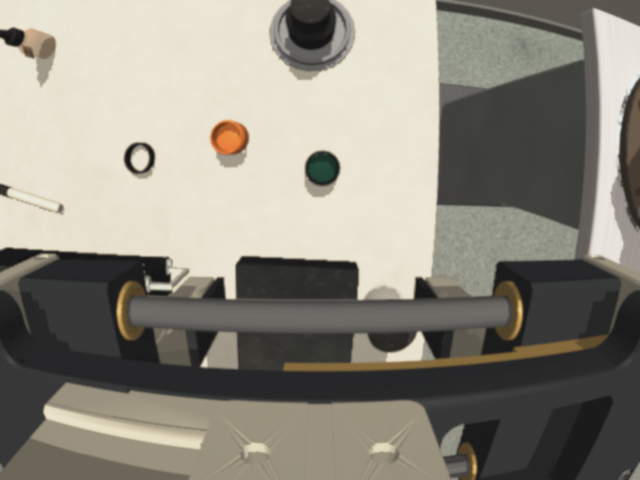

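{"op": "jog_arm", "data": {"deltas": [[[0.3,-0.2,-2.65,-2,0],[0.3,0,-2.65,-2,0],[0.3,0,0,-4,0],[0.3,0,0,-4,0],[0.3,0,0,-2,0],[0.3,0,0,-1.5,0],[0.3,0,0,0,0],[0.3,0,0,0,0]]]}}

```text
time_s: 16.52
tcp_pos: [0.4593, 0.0451, 0.0429]
eef_rot: [-180.0, -0.0, -90.1]
contact_force: [1.2, 0.1, 0.3]
gripper_width: 0.057
gripper_force: 0.0
```

{"op": "jog_arm", "data": {"deltas": [[[0.3,0,0,-1.2,0],[0.3,0,0,0,0],[-1,0,0,0,0],[-1,0,0,0,0],[-1,0,0,0,0],[-1,0,0,0,0],[-1,0,0,0,0]]], "force": 12}}

```text
time_s: 17.4
tcp_pos: [0.4589, 0.0458, 0.0308]
eef_rot: [-180.0, 0.0, -90.1]
contact_force: [0.4, 0.8, 1.9]
gripper_width: 0.0287
gripper_force: 12.0
```

{"op": "jog_arm", "data": {"deltas": [[[-1,0,0,1,0],[-1,0,0,3,0],[-1,0,0,4,0],[-1,0,0,3,0],[-1,0,-4.5,0,0],[-1,0,-4.5,0,0],[-1,0,-4.5,0,0],[-1,0,-4.5,0,0]]]}}

```text
time_s: 18.4
tcp_pos: [0.4587, -0.1356, 0.1415]
eef_rot: [-180.0, 0.0, -90.0]
contact_force: [0.5, 1.0, -0.7]
gripper_width: 0.0289
gripper_force: 12.0
```

{"op": "jog_arm", "data": {"deltas": [[[-1,0,-4,0,0],[-1,0,-4,0,0],[-1,0,-4,0,0],[-1,0,-4,0,0],[-1,0,0,0,0],[-1,0,0,0,0]]]}}

```text
time_s: 19.15
tcp_pos: [0.4584, -0.2942, 0.1408]
eef_rot: [180.0, 0.0, -90.1]
contact_force: [0.1, -0.5, -1.2]
gripper_width: 0.0287
gripper_force: 12.0
```

Run:
```python
from h import *
im,ci,s=snap('w6')
find(im,ci,(.457,-.361),.003,'grey',65)
```

```text
19.15 tcp [ 0.4584 -0.2942  0.1408] yaw -90.11
px [320, 150] circ [ 0.4562 -0.3615] 0.0305 rect [ 456.2 -361.5] [61.4 60.8] 89.9 encl [ 456.2 -361.5] 31.0
```

{"op": "jog_arm", "data": {"deltas": [[[-1,-0.1,-3.4,0,0],[-1,-0.1,-3.3,0,0],[-1,0,0,-3,0],[-1,0,0,-3,0],[-1,0,0,-2,0],[-1,0,0,-1.5,0],[-1,0,0,0,0],[-1,0,0,0,0]]]}}

```text
time_s: 20.2
tcp_pos: [0.4575, -0.3612, 0.0465]
eef_rot: [-179.9, -0.0, -90.0]
contact_force: [0.4, 1.2, -0.8]
gripper_width: 0.029
gripper_force: 12.0
```

{"op": "jog_arm", "data": {"deltas": [[[-1,0,0,-0.5,0],[-1,0,0,-0.4,0],[-1,0,0,0,0]]]}}

```text
time_s: 20.58
tcp_pos: [0.4566, -0.3612, 0.0364]
eef_rot: [180.0, 0.0, -90.1]
contact_force: [0.2, -0.4, -0.1]
gripper_width: 0.0292
gripper_force: 12.0
```

{"op": "jog_arm", "data": {"deltas": [[[-0.2,0,0,0,0],[0,0,0,0,0],[0.3,0,0,0,0],[0.3,0,0,2,0],[0.3,0,0,4,0],[0.3,0,0,4,0],[0.3,0,3,1,0],[0.3,0,3.5,1,0]]]}}

```text
time_s: 21.58
tcp_pos: [0.4568, -0.2959, 0.1574]
eef_rot: [-179.9, -0.0, -90.1]
contact_force: [-0.0, 0.6, -0.2]
gripper_width: 0.0572
gripper_force: 0.0
```

{"op": "jog_arm", "data": {"deltas": [[[0.3,0,0,0,0],[0.3,0,0,0,0]]]}}

```text
time_s: 21.82
tcp_pos: [0.457, -0.2963, 0.1568]
eef_rot: [-180.0, -0.0, -90.0]
contact_force: [-0.1, 0.1, -0.6]
gripper_width: 0.0576
gripper_force: 0.0
```

Run:
```python
from h import *
im,ci,s=snap('w7')
find(im,ci,(.457,-.361),.003,'grey',65)
find(im,ci,(.457,-.361),.033,'black',30)
c=[int(a) for a in proj('wrist',(.457,-.361,.03),ci)]
cv2.imwrite('pics/w7c.png',cv2.resize(im[max(c[1]-80,0):c[1]+80,c[0]-100:c[0]+100],None,fx=3,fy=3)); print(c)
```

```text
21.82 tcp [ 0.457  -0.2963  0.1568] yaw -90.02
px [318, 152] circ [ 0.4562 -0.3616] 0.0305 rect [ 456.1 -361.7] [61.  60.4] 89.9 encl [ 456.1 -361.5] 31.1
px [318, 153] circ [ 0.456 -0.36 ] 0.0143 rect [ 455.8 -360. ] [28.4 28.1] 89.9 encl [ 456.  -359.9] 14.8
[318, 152]
```

View pics/w7c.png

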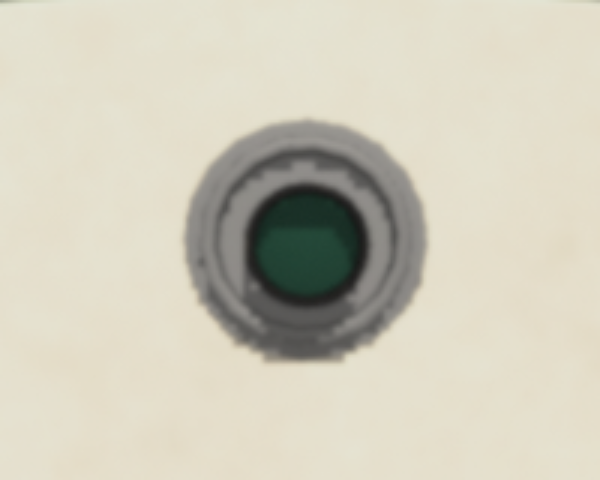

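{"op": "jog_arm", "data": {"deltas": [[[0.3,2.5,4.6,0.6,0],[0.3,2.5,4.6,0.6,0],[0.3,2.5,4.6,0.6,0],[0.3,2.5,4.6,0.6,0],[0.3,2.5,4.6,0.6,0],[0.3,2.5,4.6,0.6,0],[0.3,2.5,4.6,0.6,0],[0.3,0,0,0,0]]]}}

```text
time_s: 22.88
tcp_pos: [0.6337, 0.028, 0.1977]
eef_rot: [180.0, -0.0, -89.9]
contact_force: [-0.3, -1.1, 0.6]
gripper_width: 0.0571
gripper_force: 0.0
```

{"op": "jog_arm", "data": {"deltas": [[[0.3,0,0,0,0]]]}}

```text
time_s: 23.0
tcp_pos: [0.6316, 0.0252, 0.1976]
eef_rot: [179.9, -0.0, -90.1]
contact_force: [-0.4, -0.0, -0.0]
gripper_width: 0.0573
gripper_force: 0.0
```

Run:
```python
from h import *
im,ci,s=snap('w8')
c=[int(a) for a in proj('wrist',(.634,.031,.012),ci)]
s=im[c[1]-45:c[1]+45,c[0]-60:c[0]+60]; m=(s.max(2)<100).astype(np.uint8)
cs,_=cv2.findContours(m,cv2.RETR_EXTERNAL,cv2.CHAIN_APPROX_NONE)
for k in cs:
    if cv2.contourArea(k)>150:
        k=k[:,0]+[c[0]-60,c[1]-45]; 
        for z in (.012,.0):
            P=np.array([onplane('wrist',u,v,z,ci)[:2] for u,v in k]); print(z,circ(P),cv2.minAreaRect((P*1000).astype(np.float32)))
cv2.imwrite('pics/w8c.png',cv2.resize(im[c[1]-70:c[1]+70,c[0]-100:c[0]+100],None,fx=3,fy=3)); print(c)
```

```text
23.0 tcp [0.6316 0.0252 0.1976] yaw -90.07
0.012 (array([0.63208644, 0.0310662 ]), np.float64(0.01460714844862888)) ((632.1783447265625, 30.867088317871094), (30.261173248291016, 27.840511322021484), 89.8354721069336)
0.0 (array([0.63212233, 0.03370094]), np.float64(0.015146455580450949)) ((632.2177124023438, 33.494468688964844), (31.378433227539062, 28.868404388427734), 89.83546447753906)
[315, 231]
```

View pics/w8c.png

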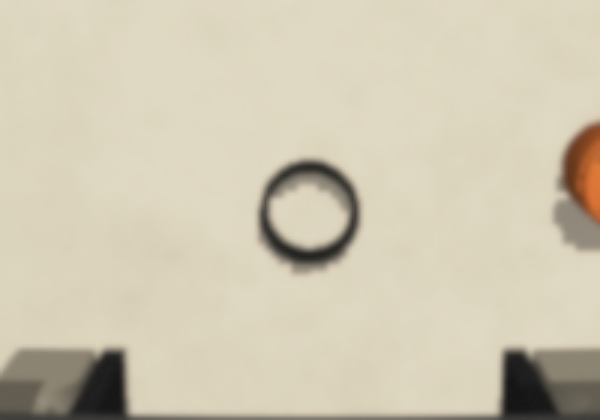

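{"op": "jog_arm", "data": {"deltas": [[[0.3,0,0.5,-4,0],[0.3,0,0,-4,0],[0.3,0,0,-4,0],[0.3,0,0,-2,0],[0.3,0,0,-1.5,0],[0.3,0,0,-0.5,0],[0.3,0,0,0,0],[0.3,0,0,0,0]]]}}

```text
time_s: 24.05
tcp_pos: [0.6324, 0.0309, 0.0397]
eef_rot: [-179.9, 0.0, -90.1]
contact_force: [0.1, 0.5, 0.3]
gripper_width: 0.0568
gripper_force: 0.0
```

{"op": "jog_arm", "data": {"deltas": [[[0.3,0,0,-1,0],[0.3,0,0,-0.7,0],[0.3,0,0,0,0],[-1,0,0,0,0],[-1,0,0,0,0],[-1,0,0,0,0],[-1,0,0,0,0],[-1,0,0,0,0]]], "force": 10}}

```text
time_s: 25.05
tcp_pos: [0.632, 0.0308, 0.0219]
eef_rot: [-180.0, 0.0, -90.1]
contact_force: [-0.5, -0.2, 1.2]
gripper_width: 0.0293
gripper_force: 10.0
```

{"op": "jog_arm", "data": {"deltas": [[[-1,0,0,1,0],[-1,0,0,3,0],[-1,0,0,4,0],[-1,0,0,3,0],[-1,0,0,0,0]]]}}

```text
time_s: 25.68
tcp_pos: [0.6335, 0.0311, 0.1354]
eef_rot: [-179.7, 0.1, -90.0]
contact_force: [0.6, -0.7, -1.2]
gripper_width: 0.0293
gripper_force: 10.0
```

{"op": "jog_arm", "data": {"deltas": [[[-1,-2.2,-4.9,0,0],[-1,-2.2,-4.9,0,0],[-1,-2.2,-4.9,0,0],[-1,-2.2,-4.9,0,0],[-1,-2.2,-4.9,0,0],[-1,-2.2,-4.9,0,0],[-1,-2.2,-4.9,0,0],[-1,-2.2,-4.8,0,0]]]}}

```text
time_s: 26.68
tcp_pos: [0.4546, -0.3616, 0.1314]
eef_rot: [180.0, 0.0, -90.1]
contact_force: [0.3, -0.9, -1.6]
gripper_width: 0.0292
gripper_force: 10.0
```

{"op": "jog_arm", "data": {"deltas": [[[-1,0,0,-2,0],[-1,0,0,-2,0],[-1,0,0,-2,0],[-1,0,0,0,0],[-1,0,0,0,0]]]}}

```text
time_s: 27.3
tcp_pos: [0.456, -0.3604, 0.0721]
eef_rot: [-180.0, -0.0, -90.0]
contact_force: [-1.1, -0.8, 0.1]
gripper_width: 0.0293
gripper_force: 10.0
```

{"op": "jog_arm", "data": {"deltas": [[[-1,0,0,-0.8,0],[-1,0,0,-0.5,0],[-1,0,0,-0.2,0],[-1,0,0,-0.15,0],[-1,0,0,0,0]]]}}

```text
time_s: 27.92
tcp_pos: [0.4558, -0.3603, 0.0551]
eef_rot: [180.0, 0.0, -90.1]
contact_force: [-0.4, 0.1, -0.7]
gripper_width: 0.0292
gripper_force: 10.0
```

{"op": "jog_arm", "data": {"deltas": [[[-0.2,0,0,0,0],[0,0,0,0,0],[0.3,0,0,0,0],[0.3,0,0,2,0],[0.3,0,0,4,0],[0.3,0,0,4,0],[0.3,0,3,1,0],[0.3,0,3.5,1,0]]]}}

```text
time_s: 28.92
tcp_pos: [0.4558, -0.2949, 0.1759]
eef_rot: [-179.9, -0.0, -90.1]
contact_force: [-0.2, -0.6, 0.6]
gripper_width: 0.0569
gripper_force: 0.0
```

{"op": "jog_arm", "data": {"deltas": [[[0.3,0,0,0,0],[0.3,0,0,0,0]]]}}

```text
time_s: 29.18
tcp_pos: [0.4559, -0.2953, 0.1753]
eef_rot: [-180.0, -0.0, -90.0]
contact_force: [0.5, 0.5, -0.3]
gripper_width: 0.0571
gripper_force: 0.0
```

Run:
```python
from h import *
im,ci,s=snap('w9')
find(im,ci,(.457,-.361),.003,'grey',65)
find(im,ci,(.457,-.361),.045,'black',35)
c=[int(a) for a in proj('wrist',(.457,-.361,.03),ci)]
a=cv2.resize(im[max(c[1]-80,0):c[1]+80,c[0]-65:c[0]+65],None,fx=3,fy=3)
t=r.capture('side'); b=cv2.resize(t[180:340,250:430],None,fx=2,fy=2); b=cv2.copyMakeBorder(b,0,a.shape[0]-b.shape[0],0,0,cv2.BORDER_CONSTANT)
cv2.imwrite('pics/w9c.png',np.hstack([a,b]))
```

```text
29.18 tcp [ 0.4559 -0.2953  0.1753] yaw -90.02
px [317, 151] circ [ 0.4562 -0.3615] 0.0304 rect [ 456.3 -361.5] [61. 61.] 44.9 encl [ 456.2 -361.5] 31.0
px [317, 151] circ [ 0.4554 -0.359 ] 0.0145 rect [ 455.1 -358.9] [29.1 28.1] 89.9 encl [ 455.3 -359.1] 15.1
```

View pics/w9c.png

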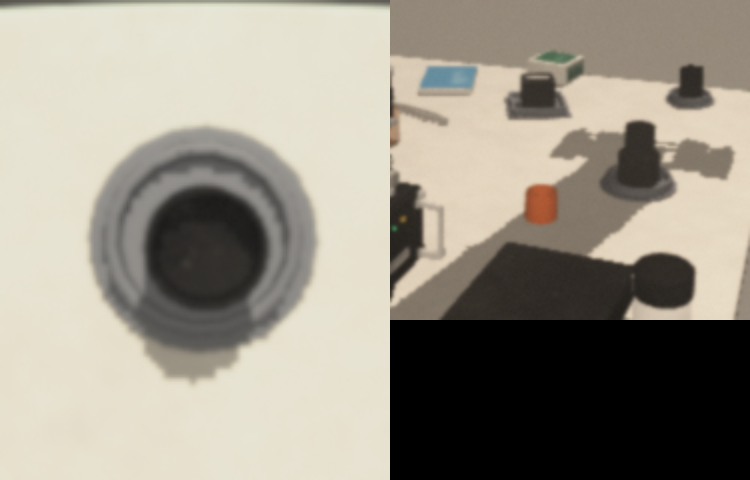

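```bash
python3 -c "
from plant import r
print(r.close_job())"
```

```text
the job is handed in; nothing more can be done
None
```

I've handed the job in: the eyepiece, filter cube and lens tube are all upright in their holders, and the short ring sits flat on the tube about 1 mm off its axis. It took about 29 s of robot time, and no verdict came back. The final pictures show nothing out of place, but the eyepiece's centring in its cup comes from the arm's position rather than a measured picture.

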